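# Open the push-and-turn safety cap

### The job

Open the white reagent jar that stands in the black bench clamp. Its blue safety cap runs free unless it is pushed down, so press it firmly, but with less than 40 N or the foil seal under it bursts, and turn it anticlockwise meanwhile, in as many strokes as it takes, until it meets its stop and is loose. Then lift the cap off and set it down gently, right way up, in the white tray, leaving the glassware round about undisturbed.

Things in the scene. Friction and masses are not known exactly. Their poses are not given: they have to be found in the camera images.
- jar: white plastic jar, 80 mm across, shoulder 105 mm above the bench, held fast in a black clamp base (120 mm across; three posts and thumb screws reach 72 mm from the axis, all below 55 mm); fixed. Origin on the bench, on the axis. Hidden under the cap the neck has three broad lugs 120 degrees apart with a stop between them; its yaw only serves to read cap_core's turn.
- jar_rim (a point): centre of the jar's rim, on the foil seal that closes its mouth, 135 mm above the bench; neck 42 mm across. Fingertips beside the cap should stay 5 mm or more above the shoulder (105 mm).
- cap_grip (a point): point on the axis of the cap's blue ribbed outer shell, 22 mm above the underside of the whole cap, where to grip it; about 141 mm above the bench on the shut jar. The shell is 60 mm across and 33.5 mm high (3 to 36.5 mm above the cap's underside); the whole cap weighs about 90 g. z is the axis, up. The shell spins freely on the inner cap until it is pushed down.
- cap_top (a point): middle of the shell's flat top (moulded arrows), 14.5 mm above cap_grip. Push: a spring takes 2.5 N at first, 10.5 N at the full 5 mm; the liner below gives 1.5 mm more; 12 to 18 N is right. Six teeth in the shell then enter between six of the inner cap and turn it; tooth on tooth it sits hard after 1.5 mm and drops in when turned on under push. Let go, it springs up, disengaged.
- cap_core (a point): middle of the inner cap (hidden in the shell), on the axis, 18 mm above the cap's underside. At first its yaw is the jar's or up to 12 degrees more. Up to 60 degrees of turning are lost before the teeth bite; then it turns anticlockwise (0.2 to 0.5 N m) to a stop at 68 degrees from the jar's yaw, and stays put when let go. Past 48 degrees it is free, springs up 2 mm when not pushed, and lifts straight off.
- liner: soft sealing disc (40 mm across, 3 mm thick) in the top of the inner cap, hidden; its spring presses it on the jar's rim and foil seal with 8 N, and whatever push is put on the cap goes through it. Over 40 N between it and the rim bursts the foil. Origin under its centre.
- tray_mid (a point): centre of the floor of the white square enamelled tray with a blue edge: 150 mm outside, 144 mm inside, rounded corners, floor 3 mm and rim 9 mm above the bench; fixed. x and y run along its sides, z up. When the cap stands in it, cap_core is 18 mm and cap_grip 22 mm above this floor.
- flask_amber: bystander: conical flask with amber sample, 66 mm across, 105 mm high, origin under its centre; leave it alone
- dropper_1: bystander: brown dropper bottle with a red teat, 38 mm across, 108 mm high, origin under its centre; leave it alone
- weighing_bottle: bystander: small glass weighing bottle with white salt, 41 mm across, 52 mm high, origin under its centre; leave it alone
There are look-alikes about, which are no part of the job. There is more than one size of the part that bears cap_grip; the job needs the middle-sized.

How it is judged (in metres and radians):
On the way, in this order (a step that is already met when the one before it is completed fails the run):
1. pressed down and turned, the inner cap is free of the neck's lugs (turned more than 45 degrees) while still on the jar (angle between the x axis of cap_core and the x axis of jar, either way round above 0.79 rad and horizontal distance between cap_core and jar below 0.008 m and z of cap_core in the frame of jar below 0.15 m), for 0.1 s.
2. the cap is lifted clear of the jar (z of cap_core in the frame of jar above 0.16 m), for 0.1 s.
At the end, for the whole second after the job is handed in: the cap stands at rest in the tray, right way up (within 7 degrees), flat on the floor with its centre within 45 mm of the tray's centre along both sides; nothing touches it (x of cap_core in the frame of tray_mid between -0.045 and 0.045 m and y of cap_core in the frame of tray_mid between -0.045 and 0.045 m and z of cap_core in the frame of tray_mid below 0.022 m and angle between cap_core's own z axis and vertical below 0.12 rad and linear speed of cap below 0.03 m/s).
It fails at once if the cap is dropped (falls freely faster than 0.7 m/s) (linear speed of cap above 0.7 m/s and contact force between the arm and cap below 0.3 N).
It fails at once if a bystander is shifted by more than 30 mm (distance of any of flask_amber, dropper_1, weighing_bottle from where it was at the start of the episode above 0.03 m).
It fails at once if the cap is pushed so hard that the foil seal bursts (over 40 N between liner and jar) (contact force between liner and jar above 40 N).
It also fails if it takes over 64 s, if anything falls off the work surface, if the arm or the gripper's body presses on something with over 40 N, if the wrist force passes 120 N, or if a joint passes its speed limit or range.

### The arm

A 6-joint arm with a two-finger parallel gripper is mounted at the origin on a cart in front of the work surface, level with it; the furniture and walls round the work are solid. World frame = base frame: x ahead of the robot, y to its left, z up, the work surface at z = 0. Lengths are in mm, angles in degrees, forces in N, time in s.
With the tool pointing down it reaches from about 350 to 850 mm from the base axis. Payload 8.1 kg.
Tool frame: the origin (TCP) lies midway between the tips of the shut fingers; the grasp point (between the pads) lies 19 mm behind it; z points along the fingers, y is the line along which they close (so a half turn about z gives the same grasp; the last joint's range is limited). The gripper opens to 85 mm and grips with 20 to 120 N. Pads are 22 mm wide; open, the fingers measure 114 mm over their backs; the gripper's body (76 mm by 85 mm) begins 54 mm behind the grasp point. The pads swing forward as they close: fully open they stand 13 mm farther back than shut.
Start: joints at [66.899, 7.471, 85.268, -0, 87.261, -4.893], TCP at [187.465, 569.967, 231.292] pointing down, gripper open.
Joint ranges: [-169.43, 169.43], [-51.17, 129.36], [1.28, 143.12], [-76.62, 256.62], [0, 156.53], [-152.29, 152.29]. Speed limits (degrees/s): [136.94, 136.94, 159.86, 180, 180, 180].

### API

Orientations are given as [roll, pitch, yaw] about the fixed x, y, z axes, in that order (R = Rz(yaw) Ry(pitch) Rx(roll)).
In Python, from bench import r gives the robot as it stands. The module is installed in compiled form; this text tells all that it offers.
- The arm moves only by the tool jog_arm, never from a script. Its argument "rows" is a list of rows, each a list of 2 entries, a list of its own where there are three numbers: the shift along the tool's x, y, z in mm, then the turn, a rotation vector about the tool's x, y, z in rad. A call has 1 to 10 rows; each row is the pose to reach, as a shift and turn from the pose commanded when the call began, along the tool's axes at that moment; what a row does not reach only later rows make up. A row lasts 1/10 s, in which the tool goes at most 50 mm and 8.59 degrees, less where a joint would pass 70% of its speed; a pose out of reach is approached as far as the arm can. A call with a gripper value outside its range is refused whole. "grip" is the finger opening in mm, from 0 to 85.4, set as the call begins (left out, the last holds). The fingers move at their own pace and stop on an object; "force" is the grip in N (left out, the last holds). Time passes only in rows, so rows that repeat a pose let the fingers close. It gives the time, the measured TCP pose, the force, the opening and the grip force at its end, in the units of the state.
- r.sense(): the state, without advancing time (a new reading comes with each control period).
- r.snapshot(name): name is "scene" or "top" or "wrist"; returns (picture, depth): 480x640x3 uint8, blue, green, red; 480x640 float32, mm along the optical axis (not along the pixel's ray), 0 where there is no reading.
- r.camera_params(name): a dict with "fx", "fy", "cx", "cy" (pixels), "pose" (4x4, takes a point from camera to world coordinates); the wrist camera has in their place "tool_from_camera" (4x4, takes a point from camera to tool coordinates, whose origin is the TCP and whose axes are the flange's). Camera axes: x right, y down, z forward; pixel columns grow to the right and rows downward; lengths in mm; the calibration is good to about 2 mm. The wrist camera is an equidistant fisheye: a pixel r from the principal point sees the ray r / f radians off the axis. A picture is of the moment at which its call begins: read the wrist's pose just before it. camera_params takes no time and is no camera call.
- r.hand_in(): hands the job in; it is judged then, once.
The state is a dict: "time": time; "joint_pos": joint angles; "qd": joint speeds; "joint_efforts": joint torques, N m; "tool_pos": TCP position; "tcp_rot": TCP orientation; "ft_force": force on the tool from outside, world axes, zero at the start; "wrist_torque": the same for the moment, N m; "finger_gap": finger opening in mm; "grip_force": force on a finger pad.
Only numpy, scipy, OpenCV 4.12 (cv2) and the standard library are available. Lean on these libraries where they do the work, as an engineer would, in place of code of your own. Each camera call takes 0.05 s, during which the arm holds its last target. There are 200 camera calls.

## Working session

There is one attempt and no reset: what is moved stays moved. The work goes in short steps, Python scripts to look and compute and a tool call to move; the robot and the scene stay as the last step left them, time stands still between calls to the robot, and variables do not carry over. Pictures are saved under pics/ and viewed, at most 10 in all, crops included, and the job is handed in when it is done.

Besides the shell and the picture viewer there is one more tool, called by a JSON object that holds its "api" and its "payload". jog_arm: Moves the arm, as the interface text tells. Its arguments: {"type":"object","properties":{"rows":{"type":"array"},"grip":{"type":"number"},"force":{"type":"number"}},"required":["rows"]}

```bash
mkdir -p pics; python3 - <<'E'
from bench import r
import cv2,numpy as np
for n in("scene","top"):
    p,d=r.snapshot(n);cv2.imwrite(f"pics/{n}0.png",p);np.save(f"{n}_d.npy",d)
    c=r.camera_params(n);print(n,{k:np.round(v,3).tolist() for k,v in c.items()})
print(r.sense())
E
```

```text
scene {'fx': 564.683, 'fy': 564.683, 'cx': 313.944, 'cy': 251.874, 'pose': [[0.596, -0.495, 0.632, -178.207], [-0.803, -0.369, 0.468, -497.804], [0.001, -0.787, -0.617, 772.34], [0.0, 0.0, 0.0, 1.0]]}
top {'fx': 511.653, 'fy': 511.653, 'cx': 318.421, 'cy': 243.961, 'pose': [[-0.017, -0.976, 0.216, 346.438], [-1.0, 0.018, -0.001, 25.454], [-0.003, -0.215, -0.976, 956.748], [0.0, 0.0, 0.0, 1.0]]}
{'time': 0.1, 'joint_pos': array([ 6.68975744e+01,  7.51246152e+00,  8.53248214e+01, -9.22222459e-04,
        8.72621900e+01, -4.89417343e+00]), 'qd': array([-0.02868886, -0.09210894, -0.18553847,  0.00574667, -0.07621442,
        0.00415203]), 'joint_efforts': array([ 7.34950427e-04, -5.70947492e+01, -5.01943874e+01, -2.29605948e-04,
        8.05071410e-03, -1.05046972e-04]), 'tool_pos': array([187.27599219, 569.48303522, 230.31474474]), 'tcp_rot': array([-1.79900811e+02, -7.56885681e-03,  1.61791786e+02]), 'ft_force': array([ 0.31733428,  0.69174325, -0.62865443]), 'wrist_torque': array([0.00630609, 0.0207387 , 0.00602208]), 'grip_force': 0.0, 'finger_gap': 85.52308838629403}
```

View pics/scene0.png

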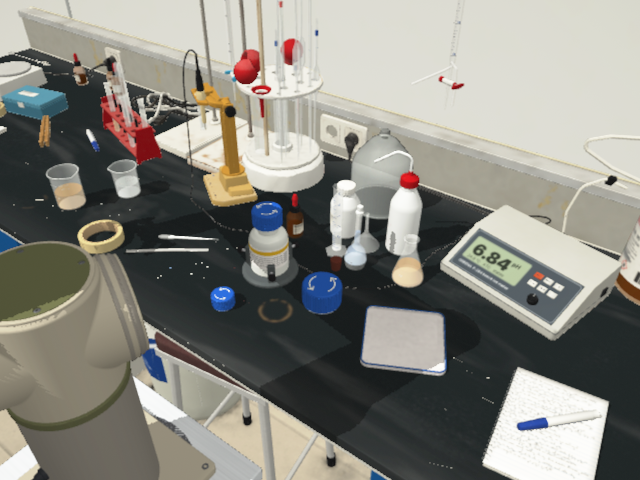

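View pics/top0.png

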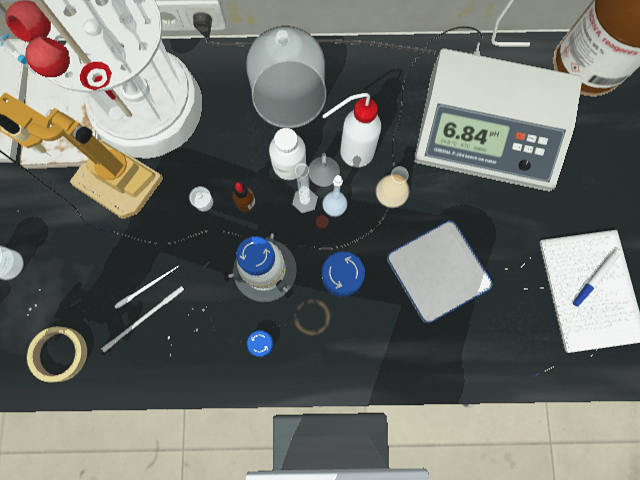

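The scene view shows the jar in its clamp with the middle-sized cap at (267,215). The large loose cap is at (322,292), the small one at (223,298), and the tray at (403,340). In the top view the jar cap is at about (257,256), the tray at (440,271), the dropper at (243,195), the weighing bottle at (201,198) and the amber flask at (393,190).

```bash
cat >h.py <<'E'
import numpy as np,cv2
from bench import r
def ray(n,u,v,z):
    c=r.camera_params(n);P=np.array(c["pose"])
    d=P[:3,:3]@[(u-c["cx"])/c["fx"],(v-c["cy"])/c["fy"],1];o=P[:3,3]
    return o+d*(z-o[2])/d[2]
def cloud(n,D):
    c=r.camera_params(n);P=np.array(c["pose"]);v,u=np.mgrid[:480,:640]
    X=np.stack([(u-c["cx"])/c["fx"]*D,(v-c["cy"])/c["fy"]*D,D],-1)
    return X@P[:3,:3].T+P[:3,3]
E
python3 - <<'E'
from h import *
im=cv2.imread("pics/top0.png");D=np.load("top_d.npy");C=cloud("top",D)
hsv=cv2.cvtColor(im,cv2.COLOR_BGR2HSV)
for nm,(u,v) in dict(cap=(257,256),big=(343,273),small=(260,343)).items():
    z0=np.median(C[v-8:v+9,u-8:u+9,2]); 
    m=np.zeros((480,640),bool);m[v-35:v+36,u-35:u+36]=1
    m&=(abs(C[...,2]-z0)<5)
    p=C[m][:,:2]; (c,ra)=cv2.minEnclosingCircle(p.astype(np.float32));print(nm,z0,p.mean(0),c,ra,m.sum())
S=np.load("scene_d.npy");Cs=cloud("scene",S);z0=np.median(Cs[208:222,260:275,2]);m=np.zeros((480,640),bool);m[190:235,240:295]=1;m&=abs(Cs[...,2]-z0)<4
p=Cs[m][:,:2];print("scene cap",z0,p.mean(0),cv2.minEnclosingCircle(p.astype(np.float32)))
for u,v,z in [(440,271,3),(388,260,9),(447,222,9),(492,290,9),(428,321,9),(243,190,105),(201,195,52),(400,174,105),(393,195,30)]: print(u,v,ray("top",u,v,z).round())
print(ray("scene",403,340,3))
# obstacles tall near jar
Q=C.reshape(-1,3);k=(Q[:,2]>60)&(Q[:,0]<650)&(abs(Q[:,1]-100)<250)&(Q[:,0]>250)
h,_,_=np.histogram2d(Q[k,0],Q[k,1],bins=[np.arange(250,660,20),np.arange(-150,360,20)])
mx=np.zeros_like(h);i=((Q[k,0]-250)//20).astype(int);j=((Q[k,1]+150)//20).astype(int)
for a,b,z in zip(i,j,Q[k,2]):
    if a<20 and 0<=b<25: mx[a,b]=max(mx[a,b],z)
print("y",np.arange(-150,350,20))
for a in range(20):print(250+20*a,mx[a].astype(int).tolist())
E
```

```text
cap 156.72374898985072 [508.76041015 127.23861526] (509.32281494140625, 127.49327850341797) 30.198331832885742 1073
big 48.27009400953568 [494.73181091 -18.00895659] (495.65618896484375, -18.416658401489258) 39.15592956542969 1423
small 28.73979420931903 [373.30748621 133.43632591] (373.3288879394531, 133.66261291503906) 23.0238037109375 516
scene cap 154.4329530960659 [504.59677299 125.4873534 ] ((507.36688232421875, 127.14704132080078), 31.697826385498047)
440 271 [ 501. -203.    3.]
388 260 [ 522. -106.    9.]
447 222 [ 594. -222.    9.]
492 290 [ 462. -296.    9.]
428 321 [ 407. -174.    9.]
243 190 [633. 155. 105.]
201 195 [643. 241.  52.]
400 174 [ 658. -120.  105.]
393 195 [ 643. -118.   30.]
[ 496.06980432 -202.23932315    3.        ]
y [-150 -130 -110  -90  -70  -50  -30  -10   10   30   50   70   90  110
  130  150  170  190  210  230  250  270  290  310  330]
250 [0, 0, 0, 0, 0, 0, 0, 0, 0, 0, 0, 0, 0, 0, 0, 0, 0, 0, 0, 0, 0, 0, 0, 0, 0]
270 [0, 0, 0, 0, 0, 0, 0, 0, 0, 0, 0, 0, 0, 0, 0, 0, 0, 0, 0, 0, 0, 0, 0, 0, 0]
290 [0, 0, 0, 0, 0, 0, 0, 0, 0, 0, 0, 0, 0, 0, 0, 0, 0, 0
[... 740 characters left out ...]
0, 0, 0, 0, 0]
490 [0, 0, 0, 0, 0, 0, 0, 0, 0, 0, 0, 93, 159, 160, 160, 159, 0, 0, 0, 0, 0, 0, 0, 0, 0]
510 [0, 0, 0, 0, 0, 0, 0, 0, 0, 0, 0, 94, 159, 160, 160, 159, 0, 0, 0, 0, 0, 0, 0, 0, 0]
530 [0, 0, 0, 0, 0, 0, 0, 0, 0, 0, 0, 0, 158, 159, 159, 0, 0, 0, 0, 0, 0, 0, 0, 0, 0]
550 [0, 0, 0, 0, 0, 0, 0, 0, 0, 0, 0, 0, 0, 0, 0, 0, 0, 0, 0, 0, 0, 0, 0, 0, 0]
570 [0, 0, 0, 0, 0, 0, 0, 0, 0, 0, 0, 0, 0, 0, 0, 0, 0, 0, 0, 0, 0, 0, 0, 0, 0]
590 [0, 0, 0, 0, 0, 0, 0, 0, 0, 0, 0, 0, 0, 0, 0, 0, 0, 0, 0, 0, 0, 0, 0, 0, 0]
610 [0, 0, 0, 0, 0, 0, 139, 138, 0, 0, 0, 0, 0, 0, 0, 60, 0, 0, 0, 0, 0, 0, 0, 0, 0]
630 [103, 109, 106, 0, 0, 0, 153, 152, 0, 172, 172, 0, 0, 0, 0, 111, 98, 0, 0, 0, 0, 0, 0, 0, 0]
```

```bash
cat >>h.py <<'E'
from scipy.spatial.transform import Rotation as Ro
def to(x,y,z,yaw):
    s=r.sense();R=Ro.from_euler("xyz",s["tcp_rot"],degrees=True);T=Ro.from_euler("xyz",[180,0,yaw],degrees=True)
    print("t",s["time"],"shift",(R.inv().apply(np.array([x,y,z])-s["tool_pos"])).round(1),"turn",(R.inv()*T).as_rotvec().round(3),"F",s["ft_force"].round(1))
E
python3 -c "
from h import *
to(509,127.3,185,84);to(509,127.3,185,5)"
```

```text
t 0.1 shift [-443.8 -319.4   45.8] turn [-2.000e-03  1.000e-03  1.358e+00] F [ 0.3  0.7 -0.6]
t 0.1 shift [-443.8 -319.4   45.8] turn [-1.000e-03  2.000e-03  2.737e+00] F [ 0.3  0.7 -0.6]
```

{"api": "jog_arm", "payload": {"rows": [[[-100,-70,0],[0,0,0.3]],[[-200,-140,0],[0,0,0.5]],[[-300,-210,10],[0,0,0.8]],[[-443.8,-319.4,45],[0,0,1.36]],[[-443.8,-319.4,45],[0,0,1.36]],[[-443.8,-319.4,45],[0,0,1.36]],[[-443.8,-319.4,45],[0,0,1.36]],[[-443.8,-319.4,45],[0,0,1.36]],[[-443.8,-319.4,45],[0,0,1.36]],[[-443.8,-319.4,45],[0,0,1.36]]], "grip": 85}}

```text
time: 1.1
tool_pos: [481.3, 165.6, 191.2]
tcp_rot: [-180.0, -0.0, 83.5]
ft_force: [0.5, 0.8, 0.9]
finger_gap: 85.1
grip_force: 0.0
```

```bash
python3 -c "
from h import *
to(509,127.3,185,5)"
```

```text
t 1.1 shift [-35.   31.9   6.2] turn [-0.     0.     1.371] F [0.5 0.8 0.9]
```

{"api": "jog_arm", "payload": {"rows": [[[-20,18,0],[0,0,1.35]],[[-20,18,0],[0,0,1.35]],[[-20,18,0],[0,0,1.35]],[[-20,18,0],[0,0,1.35]],[[-20,18,0],[0,0,1.35]],[[-20,18,0],[0,0,1.35]],[[-20,18,0],[0,0,1.35]],[[-20,18,0],[0,0,1.35]],[[-20,18,0],[0,0,1.35]],[[-20,18,0],[0,0,1.35]]]}}

```text
time: 2.1
tool_pos: [496.1, 145.7, 191.2]
tcp_rot: [180.0, 0.0, 6.4]
ft_force: [0.3, 0.8, 0.0]
finger_gap: 85.1
grip_force: 0.0
```

```bash
python3 -c "
from h import *
to(509,127.3,190,5)
p,d=r.snapshot('wrist');cv2.imwrite('pics/w1.png',p);np.save('w1d.npy',d);print(r.camera_params('wrist'))"
```

```text
t 2.1 shift [10.8 19.7  1.2] turn [0.    0.001 0.024] F [0.3 0.8 0. ]
{'fx': 371.64829954431775, 'fy': 371.64829954431775, 'cx': 320.6582163806226, 'cy': 233.96593335070853, 'tool_from_camera': array([[-2.02708862e-04, -9.58349240e-01, -2.85598833e-01,
         7.26665546e+01],
       [ 9.99999979e-01, -1.99447101e-04, -4.05074508e-05,
        -2.71315277e-01],
       [-1.81415746e-05, -2.85598836e-01,  9.58349260e-01,
        -1.42441615e+02],
       [ 0.00000000e+00,  0.00000000e+00,  0.00000000e+00,
         1.00000000e+00]])}
```

View pics/w1.png

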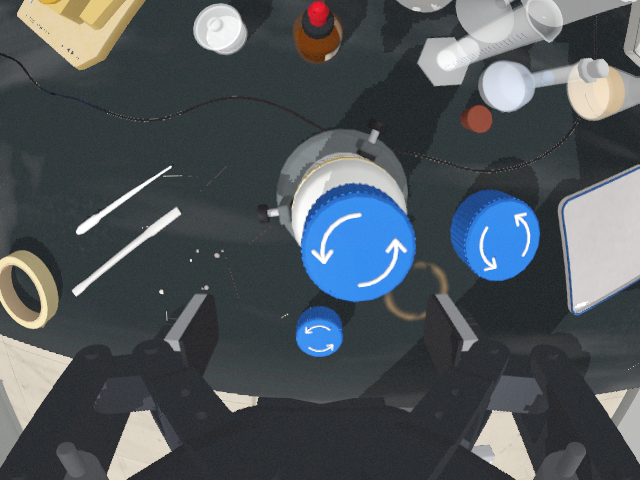

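The wrist view shows the cap top centred at about (358,244), between and ahead of the open fingers. I'll refine its position from the wrist depth.

```bash
python3 -c "
from h import *
c=r.camera_params('wrist');D=np.load('w1d.npy').astype(float);v,u=np.mgrid[:480,:640]
a=(u-c['cx']);b=(v-c['cy']);q=np.hypot(a,b)+1e-9;th=q/c['fx'];t=np.tan(th)
X=np.stack([a/q*t*D,b/q*t*D,D],-1);M=c['tool_from_camera'];X=X@M[:3,:3].T+M[:3,3]
s=r.sense();X=Ro.from_euler('xyz',s['tcp_rot'],degrees=True).apply(X.reshape(-1,3)).reshape(480,640,3)+s['tool_pos']
z0=np.median(X[236:252,350:366,2]);m=np.zeros((480,640),bool);m[170:310,290:430]=1;m&=abs(X[...,2]-z0)<3
p=X[m][:,:2];print(z0,p.mean(0),cv2.minEnclosingCircle(p.astype(np.float32)))
"
```

```text
155.6871319177077 [510.82819394 128.49590322] ((509.4256896972656, 127.78623962402344), 30.285812377929688)
```

{"api": "jog_arm", "payload": {"rows": [[[11.2,19.5,0],[0,0,0.02]],[[11.2,19.5,0],[0,0,0.02]],[[11.2,19.5,0],[0,0,0.02]],[[11.2,19.5,20],[0,0,0.02]],[[11.2,19.5,40],[0,0,0.02]],[[11.2,19.5,58],[0,0,0.02]],[[11.2,19.5,70],[0,0,0.02]],[[11.2,19.5,74],[0,0,0.02]],[[11.2,19.5,74],[0,0,0.02]],[[11.2,19.5,74],[0,0,0.02]]]}}

```text
time: 3.15
tool_pos: [510.3, 127.8, 118.5]
tcp_rot: [-180.0, -0.1, 5.4]
ft_force: [-0.3, 0.3, -0.4]
finger_gap: 84.5
grip_force: 0.0
```

```bash
python3 -c "
from h import *
to(509.4,127.6,117,5)"
```

```text
t 3.15 shift [-0.9  0.2  1.5] turn [-0.    -0.001  0.007] F [-0.3  0.3 -0.4]
```

Now I'll close on the shell.

{"api": "jog_arm", "payload": {"rows": [[[-0.8,0,0],[0,0,0]],[[-0.8,0,0],[0,0,0]],[[-0.8,0,0],[0,0,0]],[[-0.8,0,0],[0,0,0]],[[-0.8,0,0],[0,0,0]],[[-0.8,0,0],[0,0,0]],[[-0.8,0,0],[0,0,0]],[[-0.8,0,0],[0,0,0]]], "grip": 50, "force": 60}}

```text
time: 3.95
tool_pos: [509.4, 127.6, 117.9]
tcp_rot: [180.0, -0.1, 5.4]
ft_force: [2.0, 0.1, 3.6]
finger_gap: 58.8
grip_force: 63.5
```

{"api": "jog_arm", "payload": {"rows": [[[0,0,1],[0,0,0]],[[0,0,1.5],[0,0,0]],[[0,0,2],[0,0,0]],[[0,0,2],[0,0,0]]]}}

```text
time: 4.35
tool_pos: [509.5, 127.6, 116.4]
tcp_rot: [180.0, -0.1, 5.4]
ft_force: [-0.2, -0.7, 9.6]
finger_gap: 58.4
grip_force: 63.9
```

{"api": "jog_arm", "payload": {"rows": [[[0,0,0.3],[0,0,-0.08]],[[0,0,0.3],[0,0,-0.16]],[[0,0,0.3],[0,0,-0.24]],[[0,0,0.3],[0,0,-0.32]],[[0,0,0.3],[0,0,-0.32]]]}}

```text
time: 4.85
tool_pos: [509.4, 127.7, 115.9]
tcp_rot: [180.0, -0.1, 23.9]
ft_force: [1.2, 0.1, 7.6]
finger_gap: 59.0
grip_force: 63.8
```

```bash
python3 -c "
from h import *
s=r.sense();print(s['wrist_torque'],s['tool_pos'],s['ft_force'])"
```

```text
[-0.05127351 -0.12628079  0.00597198] [509.43202312 127.7017059  115.88592708] [1.17170318 0.07030424 7.58641613]
```

{"api": "jog_arm", "payload": {"rows": [[[0,0,1],[0,0,0]],[[0,0,2],[0,0,0]],[[0,0,2],[0,0,0]]]}}

```text
time: 5.15
tool_pos: [509.5, 127.7, 114.0]
tcp_rot: [180.0, -0.1, 23.7]
ft_force: [-0.2, 0.1, 9.2]
finger_gap: 59.1
grip_force: 63.9
```

{"api": "jog_arm", "payload": {"rows": [[[0,0,0.7],[0,0,0]],[[0,0,1.4],[0,0,0]],[[0,0,1.4],[0,0,0]],[[0,0,1.4],[0,0,0]]]}}

```text
time: 5.55
tool_pos: [509.5, 127.7, 112.8]
tcp_rot: [180.0, -0.1, 23.7]
ft_force: [-1.7, -0.3, 10.2]
finger_gap: 59.0
grip_force: 64.0
```

{"api": "jog_arm", "payload": {"rows": [[[0,0,0.5],[0,0,0]],[[0,0,0.8],[0,0,0]],[[0,0,0.8],[0,0,0]]]}}

```text
time: 5.85
tool_pos: [509.5, 127.7, 112.2]
tcp_rot: [180.0, -0.1, 23.7]
ft_force: [-1.4, -1.6, 11.7]
finger_gap: 58.6
grip_force: 64.1
```

{"api": "jog_arm", "payload": {"rows": [[[0,0,0.4],[0,0,0]],[[0,0,0.8],[0,0,0]],[[0,0,0.8],[0,0,-0.08]],[[0,0,0.8],[0,0,-0.16]],[[0,0,0.8],[0,0,-0.24]],[[0,0,0.8],[0,0,-0.32]],[[0,0,0.8],[0,0,-0.4]],[[0,0,0.8],[0,0,-0.4]]]}}

```text
time: 6.65
tool_pos: [510.0, 127.9, 112.1]
tcp_rot: [179.9, -0.1, 46.8]
ft_force: [-2.2, -0.4, 13.7]
finger_gap: 59.0
grip_force: 64.5
```

```bash
python3 -c "
from h import *
s=r.sense();print(s['wrist_torque'],s['tool_pos'],s['ft_force'])"
```

```text
[-0.05728033  0.29748924 -0.10822666] [510.00392828 127.91036291 112.06162105] [-2.20808613 -0.42255433 13.71191718]
```

{"api": "jog_arm", "payload": {"rows": [[[0,0,0.2],[0,0,-0.08]],[[0,0,0.2],[0,0,-0.16]],[[0,0,0.2],[0,0,-0.24]],[[0,0,0.2],[0,0,-0.32]],[[0,0,0.2],[0,0,-0.4]],[[0,0,0.2],[0,0,-0.4]]]}}

```text
time: 7.25
tool_pos: [510.3, 128.0, 112.1]
tcp_rot: [179.9, -0.1, 69.7]
ft_force: [-0.8, 0.8, 14.7]
finger_gap: 58.4
grip_force: 64.5
```

```bash
python3 -c "
from h import *
s=r.sense();print(s['wrist_torque'],s['tool_pos'],s['ft_force'])"
```

```text
[ 0.02794544  0.1211269  -0.06074126] [510.27984518 127.95223503 112.05118144] [-0.75648895  0.78248352 14.68641104]
```

{"api": "jog_arm", "payload": {"rows": [[[0,0,0],[0,0,-0.1]],[[0,0,0],[0,0,-0.2]],[[0,0,0],[0,0,-0.3]],[[0,0,0],[0,0,-0.4]]]}}

```text
time: 7.65
tool_pos: [510.2, 128.0, 112.1]
tcp_rot: [179.8, -0.0, 92.7]
ft_force: [-1.6, -0.3, 14.1]
finger_gap: 58.7
grip_force: 64.5
```

```bash
python3 -c "
from h import *
s=r.sense();print(s['wrist_torque'],s['tool_pos'],s['ft_force'])"
```

```text
[ 0.0234373   0.30499107 -0.07748404] [510.19263172 127.97952878 112.05954241] [-1.64300778 -0.2773614  14.13025475]
```

{"api": "jog_arm", "payload": {"rows": [[[0,0,0],[0,0,-0.1]],[[0,0,0],[0,0,-0.2]],[[0,0,0],[0,0,-0.3]],[[0,0,0],[0,0,-0.4]],[[0,0,0],[0,0,-0.5]],[[0,0,0],[0,0,-0.6]]]}}

```text
time: 8.25
tool_pos: [509.8, 127.3, 111.9]
tcp_rot: [179.9, 0.1, 126.9]
ft_force: [-1.4, -3.8, 13.6]
finger_gap: 58.7
grip_force: 68.6
```

```bash
python3 -c "
from h import *
s=r.sense();print(s['wrist_torque'],s['tool_pos'],s['ft_force'],s['joint_pos'][5])
p,d=r.snapshot('wrist');cv2.imwrite('pics/w2.png',p)"
```

```text
[-0.73902443  0.31190233 -2.62676258] [509.79511828 127.30853639 111.90256262] [-1.41502064 -3.81506132 13.57070145] -28.4778838596649
```

View pics/w2.png

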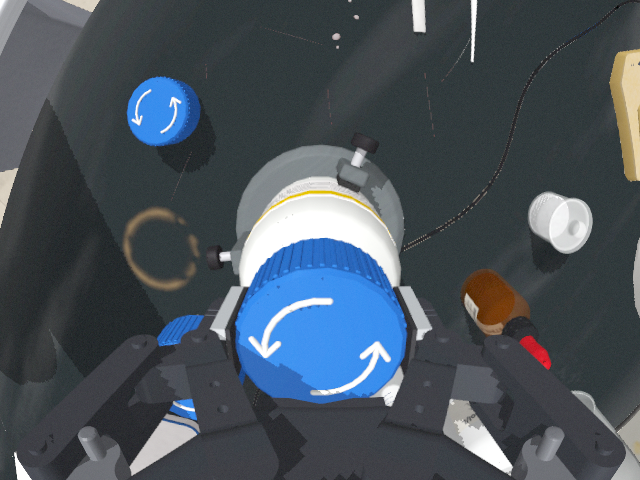

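The cap's arrows still have the same orientation relative to the fingers, spanning about (262,355) to (375,350), so the grip hasn't slipped. Torque jumped to 2.6 N m after about 122° of turning, so the cap is at its stop. I'll ease the torque and the push.

{"api": "jog_arm", "payload": {"rows": [[[0,0,0],[0,0,0.03]],[[0,0,0],[0,0,0.03]],[[0,0,-2],[0,0,0.03]],[[0,0,-4],[0,0,0.03]],[[0,0,-6],[0,0,0.03]],[[0,0,-8],[0,0,0.03]],[[0,0,-9],[0,0,0.03]],[[0,0,-9],[0,0,0.03]]]}}

```text
time: 9.1
tool_pos: [508.9, 127.5, 119.1]
tcp_rot: [-180.0, 0.0, 125.1]
ft_force: [1.6, -0.8, 1.4]
finger_gap: 58.9
grip_force: 69.1
```

```bash
python3 -c "
from h import *
s=r.sense();print(s['wrist_torque'],s['tool_pos'],s['ft_force'],s['tcp_rot'])"
```

```text
[-0.19541223 -0.34535403  0.01187037] [508.93392452 127.46317248 119.12292119] [ 1.5689465  -0.75840874  1.43220365] [-1.79989121e+02  7.41849599e-03  1.25128327e+02]
```

{"api": "jog_arm", "payload": {"rows": [[[0,0,-1],[0,0,0]],[[0,0,-2],[0,0,0]],[[0,0,-3],[0,0,0]],[[0,0,-4],[0,0,0]],[[0,0,-4],[0,0,0]]]}}

```text
time: 9.6
tool_pos: [508.8, 127.4, 122.7]
tcp_rot: [-180.0, 0.0, 125.1]
ft_force: [4.3, -1.5, -2.3]
finger_gap: 58.5
grip_force: 68.5
```

{"api": "jog_arm", "payload": {"rows": [[[0,0,-3],[0,0,0]],[[0,0,-6],[0,0,0]],[[0,0,-12],[0,0,0]],[[0,0,-25],[0,0,0]],[[0,0,-40],[0,0,0]],[[0,0,-55],[0,0,0]],[[0,0,-65],[0,0,0]],[[0,0,-70],[0,0,0]],[[0,0,-70],[0,0,0]]]}}

```text
time: 10.5
tool_pos: [509.5, 127.7, 194.3]
tcp_rot: [179.9, 0.0, 125.1]
ft_force: [0.7, -0.3, -1.9]
finger_gap: 58.7
grip_force: 68.7
```

```bash
python3 -c "
from h import *
to(497,-201,190,125);print(np.array(ray('top',440,271,3)))
p,d=r.snapshot('scene');cv2.imwrite('pics/s2.png',p)"
```

```text
t 10.5 shift [-261.6 -199.4    4.2] turn [0.002 0.001 0.002] F [ 0.7 -0.3 -1.9]
[ 500.62293028 -203.36935218    3.        ]
```

View pics/s2.png

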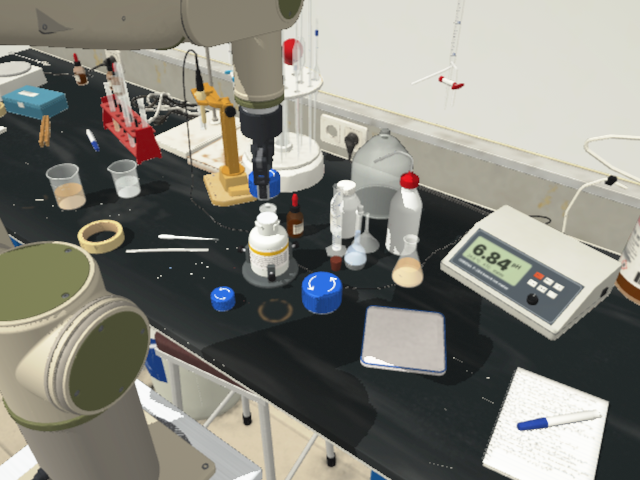

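The cap is now held at about (265,183), well clear of the jar, and the bystanders haven't moved. Next I'll carry it to the tray at (403,340).

{"api": "jog_arm", "payload": {"rows": [[[-13,-10,0],[0,0,0]],[[-39,-30,0],[0,0,0]],[[-72,-55,0],[0,0,0]],[[-105,-80,0],[0,0,0]],[[-138,-105,0],[0,0,0]],[[-171,-130,0],[0,0,0]],[[-204,-155,0],[0,0,0]],[[-235,-180,0],[0,0,0]],[[-255,-194,0],[0,0,0]],[[-262,-199,0],[0,0,0]]]}}

```text
time: 11.55
tool_pos: [496.0, -203.4, 192.0]
tcp_rot: [-179.9, -0.1, 125.0]
ft_force: [-0.3, 0.9, -0.5]
finger_gap: 58.6
grip_force: 68.7
```

{"api": "jog_arm", "payload": {"rows": [[[0,0,10],[0,0,0]],[[0,0,30],[0,0,0]],[[0,0,55],[0,0,0]],[[0,0,80],[0,0,0]],[[0,0,105],[0,0,0]],[[0,0,130],[0,0,0]],[[0,0,150],[0,0,0]],[[0,0,165],[0,0,0]],[[0,0,170],[0,0,0]],[[0,0,170],[0,0,0]]]}}

```text
time: 12.55
tool_pos: [496.5, -200.2, 22.3]
tcp_rot: [-180.0, -0.1, 125.2]
ft_force: [-0.7, -0.1, -0.1]
finger_gap: 58.7
grip_force: 68.7
```

```bash
python3 -c "
from h import *
to(498,-201,2,125)
print(r.sense()['tcp_rot'])
p,d=r.snapshot('top');cv2.imwrite('pics/t3.png',cv2.resize(p[170:370,330:600],None,fx=2.5,fy=2.5))"
```

```text
t 12.55 shift [-1.5  0.8 20.3] turn [-0.001 -0.002  0.003] F [-0.7 -0.1 -0.1]
[-1.79962601e+02 -9.10643019e-02  1.25167129e+02]
```

View pics/t3.png

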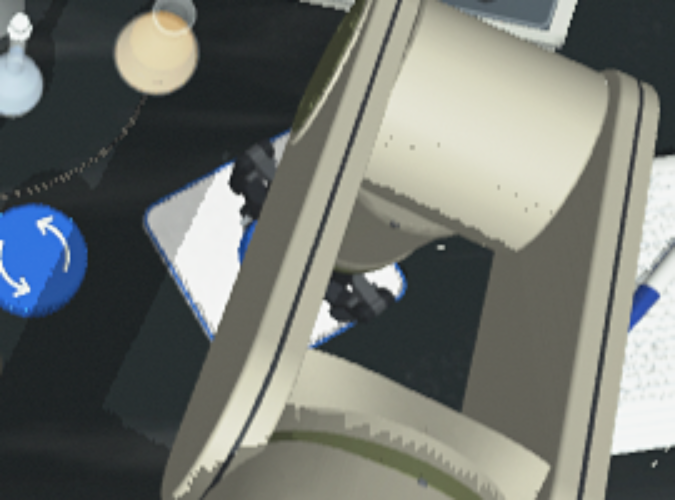

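The top view shows the gripper and cap (blue edge at about (245,245) in the crop) above the tray, though the arm hides part of it. I'll lower gently.

{"api": "jog_arm", "payload": {"rows": [[[0,0,5],[0,0,0]],[[0,0,10],[0,0,0]],[[0,0,14],[0,0,0]],[[0,0,16],[0,0,0]],[[0,0,17],[0,0,0]],[[0,0,18],[0,0,0]],[[0,0,18],[0,0,0]]]}}

```text
time: 13.3
tool_pos: [496.9, -201.2, 5.0]
tcp_rot: [-180.0, -0.0, 125.1]
ft_force: [-0.5, -0.4, -0.8]
finger_gap: 58.5
grip_force: 68.6
```

{"api": "jog_arm", "payload": {"rows": [[[0,0,0.5],[0,0,0]],[[0,0,1],[0,0,0]],[[0,0,1.5],[0,0,0]],[[0,0,2],[0,0,0]],[[0,0,2],[0,0,0]]]}}

```text
time: 13.8
tool_pos: [496.9, -201.2, 3.0]
tcp_rot: [-180.0, -0.0, 125.1]
ft_force: [0.9, -0.9, -0.5]
finger_gap: 58.3
grip_force: 68.6
```

{"api": "jog_arm", "payload": {"rows": [[[0,0,0.5],[0,0,0]],[[0,0,1],[0,0,0]],[[0,0,1.3],[0,0,0]],[[0,0,1.3],[0,0,0]]]}}

```text
time: 14.2
tool_pos: [497.0, -201.3, 2.0]
tcp_rot: [180.0, 0.0, 125.1]
ft_force: [-1.1, 0.9, 0.2]
finger_gap: 58.7
grip_force: 68.9
```

{"api": "jog_arm", "payload": {"rows": [[[0,0,0.5],[0,0,0]],[[0,0,1],[0,0,0]],[[0,0,1],[0,0,0]]]}}

```text
time: 14.5
tool_pos: [497.1, -201.3, 1.0]
tcp_rot: [180.0, 0.0, 125.1]
ft_force: [-1.4, 0.2, 3.7]
finger_gap: 58.5
grip_force: 69.0
```

Force reads +3.7 N, so the cap is on the tray floor. I'll release it and retreat.

{"api": "jog_arm", "payload": {"rows": [[[0,0,0],[0,0,0]],[[0,0,0],[0,0,0]],[[0,0,0],[0,0,0]],[[0,0,0],[0,0,0]],[[0,0,0],[0,0,0]],[[0,0,0],[0,0,0]]], "grip": 85}}

```text
time: 15.1
tool_pos: [496.9, -201.2, 0.8]
tcp_rot: [-180.0, -0.0, 125.1]
ft_force: [0.3, 0.3, 0.3]
finger_gap: 84.9
grip_force: 0.0
```

{"api": "jog_arm", "payload": {"rows": [[[0,0,-5],[0,0,0]],[[0,0,-15],[0,0,0]],[[0,0,-30],[0,0,0]],[[0,0,-50],[0,0,0]],[[0,0,-80],[0,0,0]],[[0,0,-110],[0,0,0]],[[0,0,-140],[0,0,0]],[[0,0,-150],[0,0,0]],[[0,0,-150],[0,0,0]]]}}

```text
time: 16.0
tool_pos: [498.5, -202.0, 153.9]
tcp_rot: [179.9, 0.3, 125.1]
ft_force: [0.5, 0.8, -0.4]
finger_gap: 84.8
grip_force: 0.0
```

```bash
python3 -c "
from h import *
p,d=r.snapshot('scene');cv2.imwrite('pics/s4.png',p)"
```

```text
(no output)
```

View pics/s4.png

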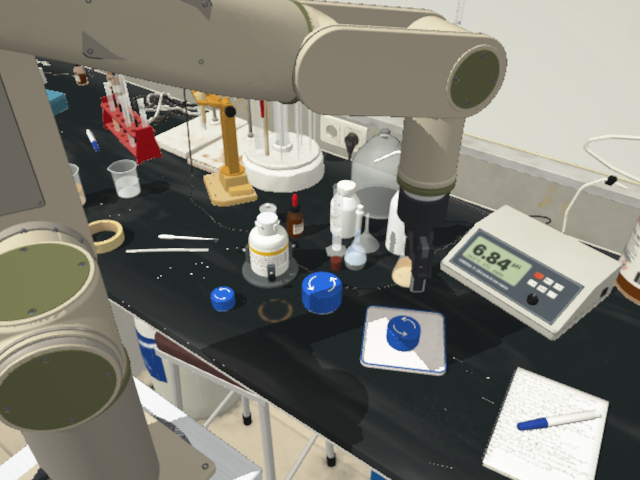

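The cap stands upright in the middle of the tray at (404,333), the gripper is clear of it, and the glassware is undisturbed.

```bash
python3 -c "
from bench import r
print(r.hand_in())"
```

```text
the job is handed in; nothing more can be done
None
```

I opened the jar and set the cap upright in the middle of the tray with the glassware undisturbed; pressing stayed near 15 N by the wrist readings, it took about 16 s, and I handed the job in, though no verdict came back.

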